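# Put the jar in the cupboard rack and close the notched fence up to it

### The arm

A 6-joint arm with a two-finger parallel gripper is mounted at the origin on the work surface. World frame = base frame: x ahead of the robot, y to its left, z up, the work surface at z = 0. Lengths are in m, angles in degrees, forces in N, time in s.
With the tool pointing down it reaches from about 0.4 to 0.825 m from the base axis. Payload 7 kg.
Tool frame: the origin (TCP) lies at the very end of the fingers, on their centre line; the grasp point (between the pads) lies 19 mm behind it (ctrl.grip_point_offset is the distance from the TCP to the grasp point, in m); x points along the fingers, z is the direction in which the jaws open and shut, and the axes are right-handed (so a half turn about x gives the same grasp; the last joint's range is limited). The gripper opens to 88 mm and grips with 3 to 60 N. Pads are 19 mm wide; open, the fingers measure 130 mm over their backs; the gripper's body (78 mm by 193 mm) begins 47 mm behind the grasp point.
Start: joints at [-56.832, 20.546, 0.682, 0, -70.136, -16.507], TCP at [0.194, -0.647, 0.196] pointing down, gripper open.
Joint ranges: [-176.03, 176.03], [-82.01, 121.73], [-58.28, 71.71], [-173.87, 95.51], [-174.79, -0.11], [-173.66, 173.66]. Speed limits (degrees/s): [136.94, 136.94, 172.46, 180, 180, 180].

### API

Orientations are given as [roll, pitch, yaw] about the fixed x, y, z axes, in that order (R = Rz(yaw) Ry(pitch) Rx(roll)).
In Python, from plant import get_obs, snapshot, calibration, close_job, ctrl gives the robot as it stands.
- The arm moves only by the tool move_arm, never from a script. Its argument "commands" is a list that holds one entry, the list of rows, each a list of 4 numbers: the shift along the tool's x, y, z in cm, then the turn about the tool's x in rad. In form: [[[dx, dy, dz, spin], ...]]. A call has 1 to 8 rows; each row shifts and turns the commanded pose from where the row before left it, along the tool's axes as they then stand; what a row does not reach is not made up. A row lasts 1/10 s, in which the tool goes at most 50 mm and 8.59 degrees, less where a joint would pass 70% of its speed; a pose out of reach is approached as far as the arm can. A call with a gripper value outside its range is refused whole. "jaw" is the finger opening in cm, from 0 to 8.76, set as the call begins (left out, the last holds). The fingers move at their own pace and stop on an object; the grip force is fixed at half the most. Time passes only in rows, so rows that do not move let the fingers close. It gives the time, the measured TCP pose, the force and the opening at its end, in the units of the state.
- get_obs(): the state, without advancing time (a new reading comes with each control period).
- snapshot(name): name is "side" or "top"; returns (picture, depth): 384x512x3 uint8, red, green, blue; 384x512 float32, m along the optical axis (not along the pixel's ray), 0 where there is no reading.
- calibration(name): a dict with "mtx" (3x3 intrinsics, pixels), "k1" (the pictures are not rectified: a ray, as slopes to the right and down, at radius r is drawn at 1 + k1 r^2 times it, then the intrinsics apply), "T" (4x4, takes a point from camera to world coordinates). Camera axes: x right, y up, looking along -z (the intrinsics and any distortion apply to the point x, -y, -z); pixel columns grow to the right and rows downward; lengths in m; the calibration is good to about 2 mm. A picture is of the moment at which its call begins. calibration takes no time and is no camera call.
- close_job(): hands the job in, once; it reports no verdict.
The state is a dict: "clock": time; "joint_pos": joint angles; "qvel": joint speeds; "tau": joint torques, N m; "tool_pos": TCP position; "orientation": TCP orientation; "force": force on the tool from outside, world axes, zero at the start; "moment": the same for the moment, N m; "opening": finger opening in m.
Only numpy, scipy, OpenCV 4.12 (cv2) and the standard library are available. Lean on these libraries where they do the work, as an engineer would, in place of code of your own. Each camera call takes 0.05 s, during which the arm holds its last target. There are 200 camera calls.

### The job

In the steel jar rack, either the ramekin or the spice shaker already stands near the end plate: stand the glass jar upright on the shelf board inside the rack, right beside it (a finger's width apart at most), and let go of it. Then close up the rack: lift the fence by its black knob out of the long parking notch, move it along to the closest notch that still clears the jar, and let it drop fully home. Leave everything else standing where it is.

Things in the scene. Friction and masses are not known exactly. Their poses are not given: they have to be found in the camera images.
- rack: Stainless steel jar rack fixed to the shelf board: an open frame with no floor, so things in it stand on the board (z = 0). Origin at its middle on the board; long side along its y axis (368 mm), its -x side towards the robot. Far side (+x): wires at x = 62 mm, up to 36 mm high. The bay inside is 129 mm wide and the jar belongs on its centre line, x = 0.
- rack_end (a point): Foot of the end plate's inner face, at rack (0, -180, 0) mm; the plate is 75 mm high and 130 mm wide. The other end of the rack (y = +182 mm) is open but for a wire 10 mm high.
- comb (a point): Middle of the notched comb, 8 mm thick, along the rack's near side at rack x = -75 mm; 20 mm high in the notches (this point), 40 mm high at the tooth tops, which slant like gables. Four notches 15 mm wide at rack y = -48, -16, 16, 48 mm, then one long parking notch (fence positions 78 to 143 mm) at the open end.
- runner (a joint): Position of the fence along the rack: its middle plane is at rack y = -48 mm + this value, so the four notches are at 0, 32, 64, 96 mm (play 2.5 mm each way) and the long parking notch at 126 to 191 mm. Grows away from the end plate. The fence starts somewhere in the parking notch. It slides easily once lifted.
- fence (a joint): Lift of the fence: 0 fully home in a notch, up to 50 mm. It must be lifted 20 mm to pass over the teeth; home, it cannot be pushed past them. It weighs about 0.22 kg and falls home by itself when let go over a notch (the gables guide it in).
- knob (a point): Centre of the black knob of the fence, the part to grip: a block 34 mm along rack x, 24 mm along rack y, 40 mm high (z 73 to 113 mm when home). It stands over the comb at rack x = -88 mm, outside the bay, above a thin arm (4 mm, under the knob, z 50 to 72 mm).
- fence_mid (a point): Middle of the fence plate, a steel plate 4 mm thick (rack y), 108 mm wide (rack x), z 23 to 75 mm when home, spanning the bay; axes as the rack's.
- jar_mid (a point): Centre of the glass jar with its aluminium screw lid: 66 mm in diameter, 106 mm high, the lid being the top 22 mm; the point is half-way up (53 mm). About 0.3 kg. Best gripped from above high up, by the lid's edge.
- jar: The same jar; origin in the centre of its underside.
- ramekin_mid (a point): Centre of the white porcelain ramekin, 80 mm in diameter, 48 mm high, open at the top. Stands either in the rack near the end plate or beside the jar; not to be moved.
- shaker_mid (a point): Centre of the steel spice shaker, 52 mm in diameter, 72 mm high. Stands in the other of the two places; not to be moved.
- tumbler: Blue ceramic beaker, 72 mm in diameter, 85 mm high, beside the jar; origin under its centre. Bystander.
- bottle: Green glass bottle, 60 mm in diameter, 210 mm high; origin under its centre. Bystander.
- bowl: White bowl, 130 mm in diameter, 60 mm high, to the robot's right; origin under its centre. Bystander.
- spatula: Offset spatula, wooden handle and steel blade, 235 mm long, 18 mm high, lying flat between the robot and the rack; origin near its middle on the board, blade along its +x. Bystander.
- mill: Turned dark wooden pepper mill, 50 mm in diameter, 130 mm high, between the jar and the rack; origin under its centre. Bystander.
Things that resemble listed ones, but are neither listed nor needed, are in the scene too. What is shaped like the jar but green, red or yellow is not meant.

How it is judged:
By the outcome, as a careful person would: the job done as asked, in the order asked, and still so for the second after the job is handed in, with the robot touching nothing.
It also fails if it takes over 50 s, if anything falls off the work surface, if the arm or the gripper's body presses on something with over 40 N, if the wrist force passes 120 N, or if a joint passes its speed limit or range.

## Working session

There is one attempt and no reset: what is moved stays moved. The work goes in short steps, Python scripts to look and compute and a tool call to move; the robot and the scene stay as the last step left them, time stands still between calls to the robot, and variables do not carry over. Pictures are saved under pics/ and viewed, about 8 in all and at most 12, crops included, and the job is handed in when it is done.

Besides the shell and the picture viewer there is one more tool, called after "Call:" by a JSON object that holds its "op" and its "data", one argument or row to a line. move_arm: Moves the arm, as the interface text tells. Its arguments: {"type":"object","properties":{"commands":{"type":"array"},"jaw":{"type":"number"}},"required":["commands"]}

```bash
ls; mkdir -p pics
cat > h.py <<'E'
import numpy as np, cv2
from plant import get_obs, snapshot, calibration, close_job, ctrl
def cloud(name,depth):
    c=calibration(name);K=np.array(c["mtx"]);T=np.array(c["T"]);h,w=depth.shape
    u,v=np.meshgrid(np.arange(w),np.arange(h))
    p=np.stack([u,v],-1).reshape(-1,1,2).astype(np.float64)
    n=cv2.undistortPoints(p,K,np.array([c["k1"],0,0,0,0.])).reshape(h,w,2)
    d=depth[...,None]
    P=np.concatenate([n[...,:1]*d,-n[...,1:]*d,-d],-1)
    return P@T[:3,:3].T+T[:3,3]
E
python3 - <<'E'
from h import *
for n in("side","top"):
    p,d=snapshot(n);cv2.imwrite(f"pics/{n}0.png",p[...,::-1]);np.savez(f"{n}0.npz",p=p,d=d)
    print(n,calibration(n)["T"][:3],calibration(n)["mtx"],calibration(n)["k1"],(d>0).mean())
    
a=cv2.imread("pics/top0.png");print(a.shape)
cv2.imwrite("pics/top0b.png",cv2.resize(a,(800,600),interpolation=cv2.INTER_CUBIC))
a=cv2.imread("pics/side0.png")
cv2.imwrite("pics/side0b.png",cv2.resize(a,(800,600),interpolation=cv2.INTER_CUBIC))
print(get_obs())
E
```

```text
pics
side [[-0.98107044  0.08889533 -0.17204187  0.32373036]
 [-0.19349626 -0.48553001  0.85253727  0.94963072]
 [-0.00774491  0.86968858  0.49354006  0.62426448]] [[364.0962312    0.         251.02854242]
 [  0.         364.0962312  187.40221615]
 [  0.           0.           1.        ]] 0.020233221945247123 0.9960225423177084
top [[ 0.0341563   0.97685262 -0.21116892  0.17664821]
 [-0.999413    0.03394462 -0.00462835 -0.03081514]
 [ 0.00264684  0.21120305  0.97743863  1.7189545 ]] [[489.23877136   0.         258.20172807]
 [  0.         489.23877136 195.10361288]
 [  0.           0.           1.        ]] 0.031423586355408345 0.9958089192708334
(384, 512, 3)
{'clock': 0.1, 'joint_pos': array([-5.68309193e+01,  2.05900179e+01,  6.38503411e-01, -1.77713217e-02,
       -7.01369329e+01, -1.65064133e+01]), 'qvel': array([ 0.06207602, -0.0510158 ,  0.12186522,  0.11269709,  0.08384554,
       -0.00818678]), 'tau': array([-6.31853782e-04, -5.84162915e+01,  2.93750364e+01,  7.01543257e+00,
        1.01617942e-02, -6.77601702e-05]), 'tool_pos': array([ 0.19336583, -0.64619288,  0.19538204]), 'orientation': array([  5.81125402,  89.90998814, 112.46787024]), 'force': array([-0.35347958,  0.20383431, -0.44329664]), 'moment': array([-0.00650019,  0.04816106, -0.03635812]), 'opening': 0.08762184145201277}
```

View pics/top0b.png

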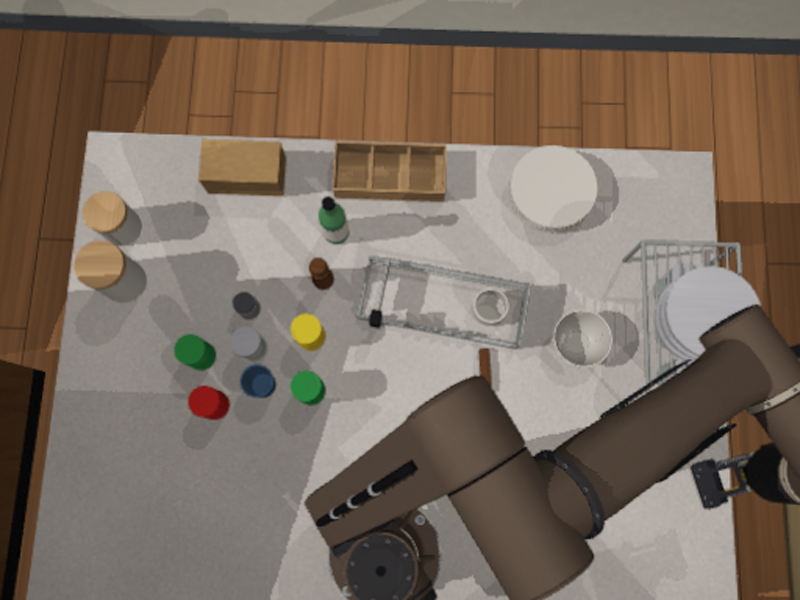

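View pics/side0b.png

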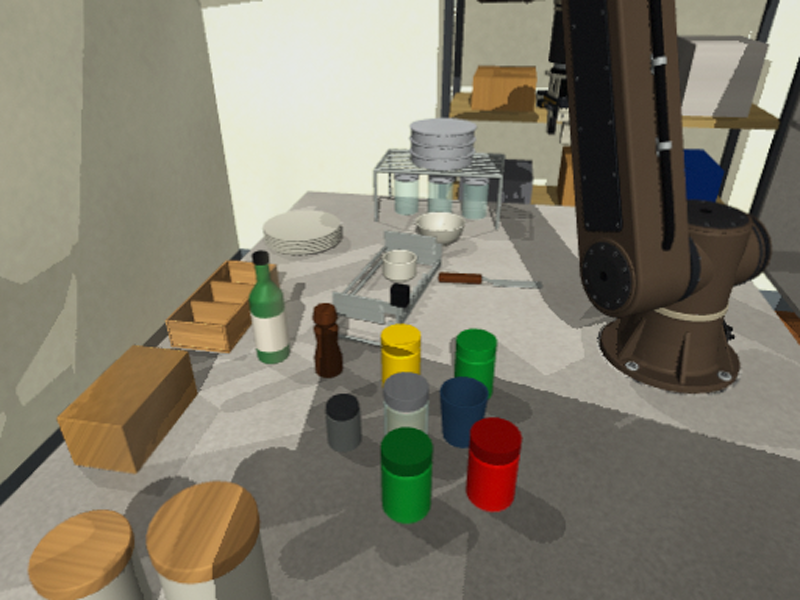

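Run:
```python
from h import *
D={n:np.load(f"{n}0.npz") for n in("top","side")}
C={n:cloud(n,D[n]["d"]) for n in D}
def st(name,m,P=None):
    P=C[name][m];
    if len(P)==0: print("none");return
    print(name,len(P),"med",np.median(P,0).round(4),"min",P.min(0).round(4),"max",P.max(0).round(4))
T=C["top"]; z=T[...,2]
def box(u0,u1,v0,v1):
    m=np.zeros(z.shape,bool);m[int(v0*.64):int(v1*.64),int(u0*.64):int(u1*.64)]=1;return m
print("table");st("top",box(420,460,330,400));S=C["side"]
for nm,b,lo in [("jar",(228,262,326,358),.1),("shaker",(230,260,290,320),.062),("tumbler",(238,278,362,400),.075),("yellow",(288,326,312,350),.09),("green2",(288,326,370,405),.09),("green1",(172,217,333,370),.09),("red",(188,230,384,420),.09),("mill",(305,335,255,290),.1),("ramekin",(470,512,285,326),.042),("knob",(366,386,305,330),.105),("bottle",(315,350,195,245),.19),("bowl",(550,615,310,365),.05)]:
    m=box(*b)&(z>lo)
    print(nm);st("top",m)
    P=T[m][:,:2].astype(np.float32)
    if len(P)>4:
        print("  circle",cv2.minEnclosingCircle(P))
R=box(350,540,245,355)
for n,CC in C.items():
    zz=CC[...,2];x,y=CC[...,0],CC[...,1]
    # rack region by world xy
    r=(x>.38)&(x<.72)&(y>-.35)&(y<.1)&(zz>.055)&(zz<.085)
    k,l,s,c=cv2.connectedComponentsWithStats(r.astype(np.uint8))
    for i in range(1,k):
        if s[i,4]>25:
            P=CC[l==i];print(n,s[i,:5],P.mean(0).round(4),cv2.minAreaRect(P[:,:2].astype(np.float32)))
a=cv2.resize(D["top"]["p"][150:265,100:345,::-1],None,fx=3.2,fy=3.2,interpolation=cv2.INTER_CUBIC)
cv2.imwrite("pics/c1.png",a)
```

```text
table
top 1170 med [ 4.134e-01 -9.720e-02  4.000e-04] min [ 0.1766 -0.1511 -0.012 ] max [ 0.4952 -0.0308  1.719 ]
jar
top 285 med [0.4347 0.3122 0.1058] min [ 0.1766 -0.0308  0.1   ] max [0.4668 0.3448 1.719 ]
  circle ((0.3166058659553528, 0.1524304449558258), 0.23067989945411682)
shaker
top 160 med [0.5257 0.3295 0.071 ] min [ 0.1766 -0.0308  0.062 ] max [0.55  0.353 1.719]
  circle ((0.35953524708747864, 0.15872058272361755), 0.2634846270084381)
tumbler
top 98 med [0.3532 0.2886 0.0839] min [ 0.1766 -0.0308  0.0751] max [0.3887 0.3203 1.719 ]
  circle ((0.2740614414215088, 0.14184987545013428), 0.19834871590137482)
yellow
top 313 med [0.4644 0.1838 0.1051] min [ 0.1766 -0.0308  0.0904] max [0.4986 0.2172 1.719 ]
  circle ((0.3352773189544678, 0.0855296403169632), 0.196821391582489)
green2
top 320 med [0.3428 0.1762 0.105 ] min [ 0.1766 -0.0308  0.0909] max [0.3738 0.2093 1.719 ]
  circle ((0.2695513069629669, 0.08638829737901688), 0.14965812861919403)
green1
top 326 med [0.4119 0.4284 0.1049] min [ 0.1766 -0.0308  0.0912] max [0.445  0.4632 1.719 ]
  circle ((0.30205675959587097, 
[... 1011 characters left out ...]
 ((0.3429880440235138, -0.2515393793582916), 0.27648401260375977)
top [242 166   8  33  49] [0.5752 0.0235 0.0712] ((0.5764939785003662, 0.023283258080482483), (0.004025766626000404, 0.11741340160369873), 81.00210571289062)
top [332 180   8  41  68] [ 0.5247 -0.2894  0.0703] ((0.526789128780365, -0.28997159004211426), (0.004750760737806559, 0.14165599644184113), 80.89498138427734)
side [247 147  36  11 174] [ 0.5249 -0.2881  0.0656] ((0.522362470626831, -0.28653424978256226), (0.014983725734055042, 0.1416664868593216), 81.04202270507812)
side [213 187  50  14 293] [0.5544 0.0302 0.0673] ((0.5545017123222351, 0.033280834555625916), (0.020409705117344856, 0.1590452641248703), 81.3250503540039)
```

View pics/c1.png

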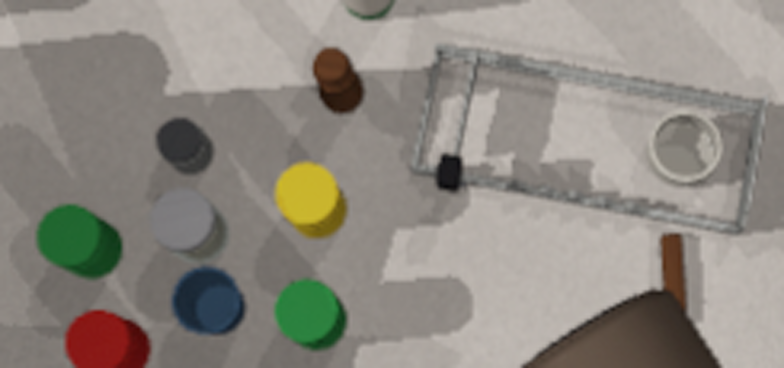

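```bash
cat >> h.py <<'E'
def rel(p,yaw,o): 
    c,s=np.cos(yaw),np.sin(yaw);d=np.asarray(p)[...,:2]-o
    return np.stack([d[...,0]*c+d[...,1]*s,-d[...,0]*s+d[...,1]*c],-1)
def circ(P):
    A=np.c_[2*P[:,:2],np.ones(len(P))];s=np.linalg.lstsq(A,(P[:,:2]**2).sum(1),rcond=None)[0]
    return s[:2],np.sqrt(s[2]+s[:2]@s[:2])
E
python3 - <<'E'
from h import *
from scipy.spatial.transform import Rotation as Ro
D={n:np.load(f"{n}0.npz") for n in("top","side")}
C={n:cloud(n,D[n]["d"]) for n in D}
def near(n,c,r,z0,z1):
    P=C[n];return P[(np.hypot(P[...,0]-c[0],P[...,1]-c[1])<r)&(P[...,2]>z0)&(P[...,2]<z1)]
for n in C:
  for nm,c,r,z0,z1 in [("jar",(.435,.312),.045,.102,.112),("ram",(.543,-.211),.055,.043,.053),("knob",(.495,.036),.03,.108,.118),("shaker",(.526,.33),.04,.068,.078),("tumb",(.355,.289),.045,.081,.09)]:
    P=near(n,c,r,z0,z1)
    print(n,nm,len(P),P.mean(0).round(4),"minencl",cv2.minEnclosingCircle(P[:,:2].astype(np.float32)))
  for zz in (.02,.03,.04):
    P=near(n,(.543,-.211),.055,zz-.005,zz+.005)
# rack lines
for n in C:
    P=C[n].reshape(-1,3);P=P[(P[:,0]>.38)&(P[:,0]<.72)&(P[:,1]>-.35)&(P[:,1]<.13)]
    e=P[(P[:,2]>.062)&(P[:,2]<.082)]
    yaw=np.radians(-9.1);q=rel(e,yaw,np.array([.5268,-.29]))
    for nm,m in [("end",(abs(q[:,1])<.02)&(abs(q[:,0])<.062)),("fence",(abs(q[:,1]-.317)<.02)&(abs(q[:,0])<.05))]:
        l=cv2.fitLine(e[m][:,:2].astype(np.float32),cv2.DIST_HUBER,0,.01,.01).ravel()
        qq=q[m];print(n,nm,m.sum(),l,np.degrees(np.arctan2(l[1],l[0])),"v",np.percentile(qq[:,1],[5,50,95]).round(4),"x-range of all",q[abs(q[:,1]-np.median(qq[:,1]))<.012][:,0].min(),q[abs(q[:,1]-np.median(qq[:,1]))<.012][:,0].max())
    e=P[(P[:,2]>.028)&(P[:,2]<.044)];q=rel(e,yaw,np.array([.5268,-.29]))
    for nm,m in [("far",(q[:,0]>.05)&(q[:,0]<.08)),("near",(q[:,0]<-.06)&(q[:,0]>-.09))]:
        m&=(q[:,1]>.02)&(q[:,1]<.3)
        l=cv2.fitLine(e[m][:,:2].astype(np.float32),cv2.DIST_HUBER,0,.01,.01).ravel()
        print(n,nm,m.sum(),np.degrees(np.arctan2(l[1],l[0])),"x",np.percentile(q[m][:,0],[5,50,95]).round(4))
o=get_obs();print(Ro.from_euler("xyz",o["orientation"],degrees=True).as_matrix().round(3))
E
```

```text
top jar 250 [0.4343 0.3118 0.1063] minencl ((0.43379098176956177, 0.3120764195919037), 0.0331934429705143)
top ram 88 [ 0.5436 -0.2174  0.0473] minencl ((0.5432840585708618, -0.21778139472007751), 0.04027896001935005)
top knob 58 [0.4946 0.0364 0.1121] minencl ((0.4951871633529663, 0.036074645817279816), 0.01858554780483246)
top shaker 108 [0.5246 0.3292 0.0722] minencl ((0.525878369808197, 0.3291033208370209), 0.024463839828968048)
top tumb 58 [0.351  0.2838 0.0848] minencl ((0.35316503047943115, 0.2842055559158325), 0.03582744672894478)
side jar 458 [0.4322 0.3176 0.1063] minencl ((0.43288493156433105, 0.3148805797100067), 0.03320319205522537)
side ram 80 [ 0.541  -0.2137  0.0466] minencl ((0.5395874381065369, -0.2156122922897339), 0.04115920141339302)
side knob 60 [0.4922 0.0413 0.112 ] minencl ((0.49328023195266724, 0.03853868693113327), 0.018155474215745926)
side shaker 268 [0.5248 0.3342 0.0723] minencl ((0.5257514119148254, 0.3316214680671692), 0.02588469907641411)
side tumb 178 [0.3514 0.2877 0.0845] minencl ((0.350946843624115, 0.28728461265563965), 0.03727954626083374)
top 
[... 184 characters left out ...]
7117  0.5754884   0.02312656] -8.712192 v [0.3155 0.317  0.3192] x-range of all -0.09919506970368949 0.05822326830946862
top far 162 81.079865 x [0.0625 0.0666 0.0708]
top near 60 81.599945 x [-0.0743 -0.0704 -0.0662]
side end 109 [ 0.98457724 -0.17495042  0.51881534 -0.2870329 ] -10.075772 v [-0.0022  0.0014  0.0061] x-range of all -0.062462601313384325 0.06592178887995093
side fence 131 [ 0.98756635 -0.15720275  0.57532763  0.02549218] -9.04457 v [0.3165 0.3192 0.3224] x-range of all -0.1033141025960799 0.05578880270028502
side far 88 80.895584 x [0.0604 0.0625 0.0669]
side near 44 82.23597 x [-0.0767 -0.0738 -0.0691]
[[-0.001 -0.958 -0.287]
 [ 0.001 -0.287  0.958]
 [-1.     0.     0.002]]
```

Pictures so far: glass jar (grey lid) at top0b pixel (245,342). Look-alikes are green (195,352) and (307,387), red (208,402) and yellow (307,331), plus the dark-lidded shaker at (245,305). The close crop confirms the grey lid on clear glass. The ramekin stands in the rack at (490,305) and the fence knob is at (376,318).

Call:
{"op": "move_arm", "data": {
  "commands": [
    [[-1,-2.9,3.4,0],[-1,-2.9,3.4,0],[-1,-2.9,3.4,0],[-1,-2.9,3.4,0],[-1,-2.9,3.4,0],[-1,-2.9,3.4,0],[0,0,0,0]]
  ],
  "jaw": 8.76
}}

```text
clock: 0.8
tool_pos: [0.3036, -0.3982, 0.2582]
orientation: [-129.7, 89.8, -22.8]
force: [0.5, 0.1, 0.6]
opening: 0.0872
```

Call:
{"op": "move_arm", "data": {
  "commands": [
    [[0,-3.1,3.4,0],[0,-3.1,3.4,0],[0,-3.1,3.4,0],[0,-3.1,3.4,0],[0,-3.1,3.4,0],[0,-3.1,3.4,0],[0,0,0,0],[0,0,0,0]]
  ]
}}

```text
clock: 1.6
tool_pos: [0.4216, -0.1517, 0.2559]
orientation: [69.4, 90.0, 176.2]
force: [0.9, 0.0, -0.2]
opening: 0.088
```

Call:
{"op": "move_arm", "data": {
  "commands": [
    [[0,-1.45,4.42,0],[0,-1.45,4.42,0],[0,-1.45,4.42,0],[0,-1.45,4.42,0],[0,-1.45,4.42,0],[0,-1.45,4.42,0]]
  ]
}}

```text
clock: 2.2
tool_pos: [0.4286, 0.1268, 0.2564]
orientation: [-80.4, 90.0, 26.1]
force: [1.8, -0.1, -0.3]
opening: 0.0874
```

Call:
{"op": "move_arm", "data": {
  "commands": [
    [[0,-1.45,4.42,0],[0,-1.45,4.42,0],[0,-1.45,4.42,0],[0,-1.45,4.42,0],[0,0,0,0],[0,0,0,0],[0,0,0,0]]
  ]
}}

```text
clock: 2.9
tool_pos: [0.434, 0.311, 0.256]
orientation: [130.5, 90.0, -122.9]
force: [0.3, -0.2, -0.4]
opening: 0.0881
```

```bash
cat >> h.py <<'E'
from scipy.spatial.transform import Rotation as Ro
def go(target):
    o=get_obs();R=Ro.from_euler("xyz",o["orientation"],degrees=True).as_matrix()
    d=R.T@(np.asarray(target)-o["tool_pos"])
    print("t",o["clock"],"pos",o["tool_pos"].round(4),"tool shift cm",(100*d).round(2),"z-axis yaw",np.degrees(np.arctan2(R[1,2],R[0,2])).round(2),"tilt",R[:,0].round(4),"j",o["joint_pos"].round(1),"F",o["force"].round(1),"open",round(o["opening"],4))
E
python3 -c "
from h import *
go([.4333,.3135,.076])"
```

```text
t 2.9 pos [0.434 0.311 0.256] tool shift cm [ 1.8e+01 -1.0e-02  2.7e-01] z-axis yaw 106.57 tilt [-5.e-04 -7.e-04 -1.e+00] j [  56.7    5.2  -11.5    0.   -73.3 -130.1] F [ 0.3 -0.2 -0.4] open 0.0881
```

Call:
{"op": "move_arm", "data": {
  "commands": [
    [[3,0,0.2,0],[4,0,0,0],[4,0,0,0],[3,0,0,0],[2,0,0,0],[1,0,0,0],[1,0,0,0],[0,0,0,0]]
  ]
}}

```text
clock: 3.7
tool_pos: [0.4331, 0.3136, 0.0759]
orientation: [122.4, 90.0, -131.0]
force: [0.3, 0.4, 1.0]
opening: 0.0877
```

Call:
{"op": "move_arm", "data": {
  "commands": [
    [[0,0,0,0],[0,0,0,0],[0,0,0,0],[0,0,0,0],[0,0,0,0],[0,0,0,0]]
  ],
  "jaw": 5.5
}}

```text
clock: 4.3
tool_pos: [0.433, 0.3144, 0.0764]
orientation: [-49.3, 90.0, 57.4]
force: [0.5, -0.5, -0.1]
opening: 0.0558
```

Run:
```python
from h import *
go([.433,.3135,.076])
p,d=snapshot("side")
cv2.imwrite("pics/s1.png",cv2.resize(p[210:350,180:360,::-1],None,fx=4,fy=4,interpolation=cv2.INTER_CUBIC))
```

```text
t 4.3 pos [0.433  0.3144 0.0764] tool shift cm [ 0.04  0.03 -0.09] z-axis yaw 106.67 tilt [ 1.e-04  1.e-04 -1.e+00] j [  57.    13.9  -26.1   -0.   -50.  -130.3] F [ 0.5 -0.5 -0.1] open 0.0558
```

View pics/s1.png

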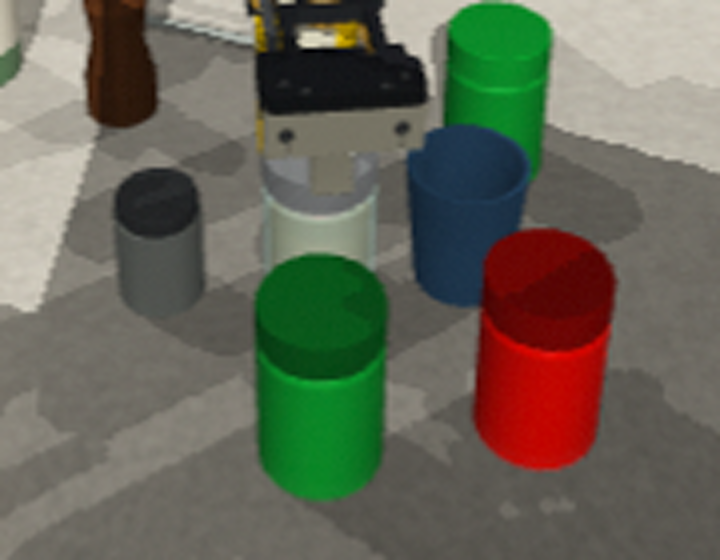

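The gripper finger (crop px 333,175) lies against the grey lid, but the measured opening (56 mm) is less than the 66 mm lid. I'll close a little further to see whether it is really stopped by the lid.

Call:
{"op": "move_arm", "data": {
  "commands": [
    [[0,0,0,0],[0,0,0,0],[0,0,0,0]]
  ],
  "jaw": 5
}}

```text
clock: 4.65
tool_pos: [0.433, 0.3144, 0.0762]
orientation: [172.6, 90.0, -80.7]
force: [-0.7, 0.4, -0.2]
opening: 0.05
```

Call:
{"op": "move_arm", "data": {
  "commands": [
    [[-1,0,0,0],[-1,0,0,0],[-1,0,0,0],[0,0,0,0],[0,0,0,0]]
  ]
}}

```text
clock: 5.15
tool_pos: [0.4331, 0.3146, 0.1068]
orientation: [-42.9, 89.9, 63.7]
force: [-0.2, -0.0, -0.1]
opening: 0.0501
```

Run:
```python
from h import *
go([.433,.3135,.076])
p,d=snapshot("side")
cv2.imwrite("pics/s2.png",cv2.resize(p[210:350,180:360,::-1],None,fx=3,fy=3,interpolation=cv2.INTER_CUBIC))
```

```text
t 5.15 pos [0.4331 0.3146 0.1068] tool shift cm [ 3.08  0.05 -0.1 ] z-axis yaw 106.65 tilt [ 5.0e-04  1.1e-03 -1.0e+00] j [  57.    11.9  -24.1   -0.   -54.  -130.3] F [-0.2 -0.  -0.1] open 0.0501
```

View pics/s2.png

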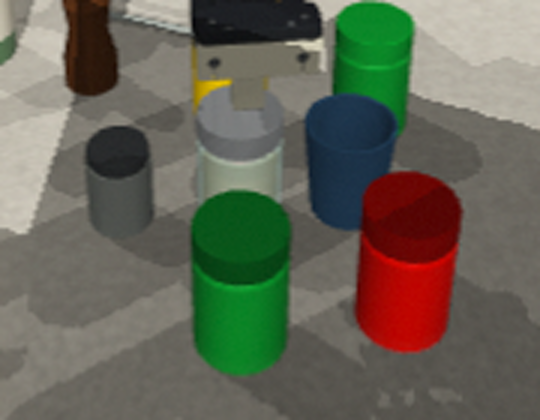

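The lift left the jar standing, so it isn't gripped. I'll measure where the fingertip really is from the depth images.

Run:
```python
from h import *
p,d=snapshot("side");C=cloud("side",d)
# pixel of finger in s2 crop (/3 + offset)
for y in range(60,115,4):
    u=180+250//3;v=210+y//3
    print(y,(u,v),p[v,u],C[v,u].round(4))
P=C[(np.hypot(C[...,0]-.433,C[...,1]-.3145)<.12)&(C[...,2]>.10)&(C[...,2]<.2)]
for z in np.arange(.1,.2,.01):
    q=P[(P[:,2]>=z)&(P[:,2]<z+.01)]
    if len(q):print(z.round(3),len(q),q.min(0).round(3),q.max(0).round(3))
p,d=snapshot("top");np.savez("top1.npz",p=p,d=d);C=cloud("top",d)
cv2.imwrite("pics/t1.png",cv2.resize(p[170:290,90:240,::-1],None,fx=4,fy=4,interpolation=cv2.INTER_CUBIC))
```

```text
60 (263, 230) [117 114  99] [0.412  0.4024 0.218 ]
64 (263, 231) [115 113  98] [0.4122 0.4012 0.2148]
68 (263, 232) [116 113  98] [0.4121 0.4014 0.2126]
72 (263, 234) [116 113  99] [0.4119 0.4025 0.2088]
76 (263, 235) [115 112  98] [0.4119 0.4022 0.2062]
80 (263, 236) [108 106  92] [0.4195 0.3554 0.1679]
84 (263, 238) [112 109  95] [0.4195 0.3547 0.1623]
88 (263, 239) [111 109  94] [0.4194 0.3553 0.1601]
92 (263, 240) [111 108  93] [0.4195 0.3549 0.1573]
96 (263, 242) [114 110  96] [0.4194 0.3549 0.152 ]
100 (263, 243) [115 111  97] [0.4193 0.3552 0.1497]
104 (263, 244) [115 113  97] [0.4195 0.3541 0.1462]
108 (263, 246) [107 106  97] [0.4195 0.3539 0.1408]
112 (263, 247) [126 126 128] [0.4259 0.3138 0.1054]
0.1 697 [0.327 0.286 0.1  ] [0.465 0.434 0.109]
0.11 1 [0.444 0.327 0.11 ] [0.444 0.327 0.11 ]
0.13 4 [0.412 0.35  0.138] [0.418 0.352 0.139]
0.14 36 [0.409 0.35  0.141] [0.43  0.358 0.15 ]
0.15 40 [0.409 0.349 0.15 ] [0.43  0.358 0.16 ]
0.16 35 [0.409 0.351 0.16 ] [0.43 0.36 0.17]
0.18 5 [0.43  0.283 0.189] [0.44  0.285 0.19 ]
0.19 36 [0.428 0.282 0.19 ] [0.449 0.291 0.2  ]
```

View pics/t1.png

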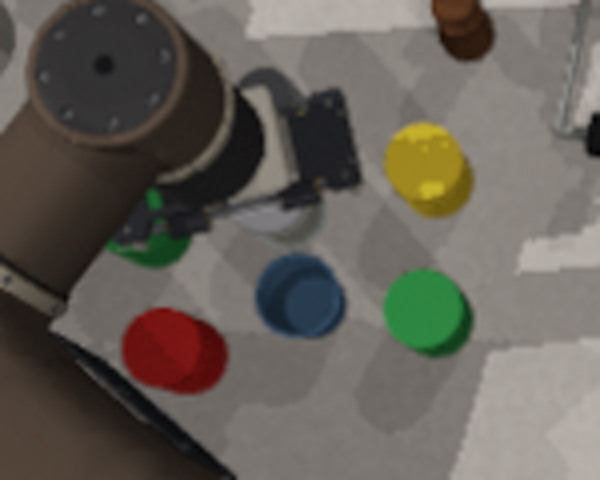

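t1 and the depth data show the fingertip ends at z≈0.138 while the reported TCP is 0.107. The fingers are therefore about 31 mm higher than reported, and they closed in the air just above the lid. I'll reopen and go 31 mm lower than the reading suggests.

Call:
{"op": "move_arm", "data": {
  "commands": [
    [[0,0,-0.1,0],[0,0,0,0],[0,0,0,0],[0,0,0,0],[0,0,0,0]]
  ],
  "jaw": 8.76
}}

```text
clock: 5.8
tool_pos: [0.4333, 0.3134, 0.1062]
orientation: [122.7, 90.0, -130.6]
force: [0.5, 0.8, -0.8]
opening: 0.0838
```

Call:
{"op": "move_arm", "data": {
  "commands": [
    [[1,0,0,0],[1,0,0,0],[1,0,0,0],[1,0,0,0],[1,0,0,0],[1,0,0,0],[0,0,0,0]]
  ]
}}

```text
clock: 6.5
tool_pos: [0.4326, 0.3125, 0.0445]
orientation: [124.8, 89.8, -128.6]
force: [0.2, -0.6, 1.0]
opening: 0.0876
```

Call:
{"op": "move_arm", "data": {
  "commands": [
    [[0,0,0,0],[0,0,0,0],[0,0,0,0],[0,0,0,0],[0,0,0,0]]
  ],
  "jaw": 5.5
}}

```text
clock: 7.0
tool_pos: [0.4336, 0.3136, 0.0468]
orientation: [-61.7, 89.9, 44.9]
force: [-0.8, -0.9, 2.1]
opening: 0.0651
```

Call:
{"op": "move_arm", "data": {
  "commands": [
    [[-1,0,0,0],[-2,0,0,0],[-3,0,0,0],[-4,0,0,0],[-4,0,0,0],[-2,0,0,0],[0,0,0,0]]
  ]
}}

```text
clock: 7.7
tool_pos: [0.4343, 0.3146, 0.21]
orientation: [-54.2, 89.7, 52.5]
force: [0.6, 1.0, -3.7]
opening: 0.0654
```

Run:
```python
from h import *
go([.5539,-.1388,.206])
p,d=snapshot("side");C=cloud("side",d)
P=C[(np.hypot(C[...,0]-.433,C[...,1]-.3145)<.05)]
h,b=np.histogram(P[:,2],np.arange(0,.5,.02));print(h)
cv2.imwrite("pics/s3.png",cv2.resize(p[150:350,150:380,::-1],None,fx=3,fy=3,interpolation=cv2.INTER_CUBIC))
```

```text
t 7.7 pos [0.4343 0.3146 0.21  ] tool shift cm [  0.23   1.55 -46.87] z-axis yaw 106.68 tilt [ 0.0037  0.0048 -1.    ] j [  56.9    6.7  -15.9    0.   -67.1 -130.2] F [ 0.6  1.  -3.7] open 0.0654
[266   0   0   0   0   0   0   0 173 245 256 235 220 106   1  54 111 374
 280 277 432 345 606 639]
```

View pics/s3.png

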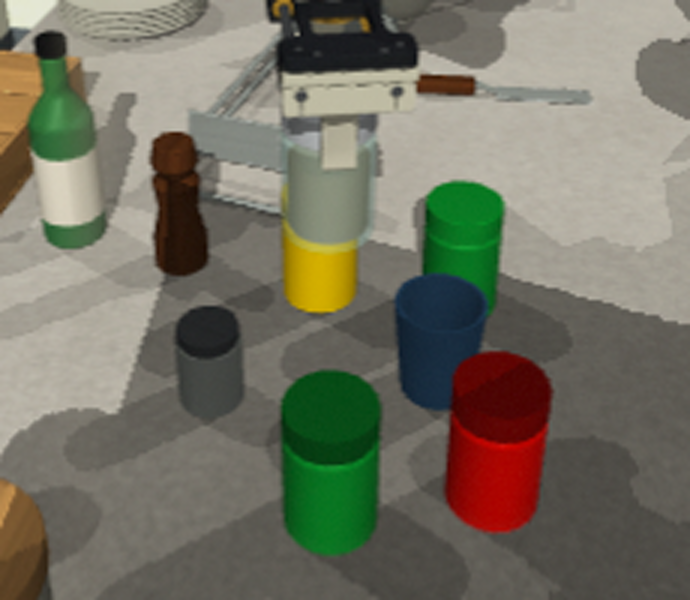

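The jar is in the grip, upright and clear of its neighbours (crop px 328,185). Now carrying it over.

Call:
{"op": "move_arm", "data": {
  "commands": [
    [[0,0.13,-2,0],[0,0.13,-4,0],[0,0.13,-4,0],[0,0.13,-4,0],[0,0.13,-4,0],[0,0.13,-4,0],[0,0.13,-4,0],[0,0.13,-4,0]]
  ]
}}

```text
clock: 8.55
tool_pos: [0.508, 0.0207, 0.2044]
orientation: [86.3, 89.8, -167.0]
force: [0.5, 1.1, -4.1]
opening: 0.0655
```

Call:
{"op": "move_arm", "data": {
  "commands": [
    [[0,0.13,-4,0],[0,0.13,-4,0],[0,0.13,-4,0],[0,0.13,-4,0],[0,0,0,0.15],[0,0,0,0.15],[0,0,0,0.15],[0,0,0,0]]
  ]
}}

```text
clock: 9.35
tool_pos: [0.5486, -0.1323, 0.2041]
orientation: [96.1, 89.8, 176.8]
force: [0.1, 0.6, -4.0]
opening: 0.0653
```

Run:
```python
from h import *
p,d=snapshot("top");C=cloud("top",d)
go([.5539,-.1388,.206])
q=C[(np.hypot(C[...,0]-.543,C[...,1]+.217)<.055)&(C[...,2]>.043)&(C[...,2]<.053)];print(len(q),q.mean(0))
```

```text
t 9.4 pos [ 0.5489 -0.1321  0.2045] tool shift cm [-0.15 -0.59 -0.58] z-axis yaw 81.03 tilt [-3.3e-03  1.0e-04 -1.0e+00] j [   6.3   10.   -12.6   -0.   -67.6 -105.3] F [ 0.3  0.1 -4.6] open 0.0653
53 [ 0.52687393 -0.21429699  0.04726393]
```

Call:
{"op": "move_arm", "data": {
  "commands": [
    [[2,-0.3,-0.3,0],[3,-0.3,-0.3,0],[3,0,0,0],[1.5,0,0,0],[0,0,0,0],[0,0,0,0]]
  ]
}}

```text
clock: 10.0
tool_pos: [0.5551, -0.1388, 0.1113]
orientation: [126.2, 89.9, -152.8]
force: [0.5, -0.6, -3.4]
opening: 0.0652
```

```bash
cat > m.py <<'E'
from h import *
import sys
go([.5539,-.1388,.05]); yaw=np.radians(-9.05)
for n in("side","top"):
    p,d=snapshot(n);C=cloud(n,d);cv2.imwrite(f"pics/{n}_{sys.argv[1]}.png",cv2.resize(p[140:300,190:370,::-1],None,fx=4,fy=4,interpolation=cv2.INTER_CUBIC)) if n=="side" else cv2.imwrite(f"pics/{n}_{sys.argv[1]}.png",cv2.resize(p[140:250,210:350,::-1],None,fx=5,fy=5,interpolation=cv2.INTER_CUBIC))
    q=rel(C,yaw,np.array([.5296,-.2904])) # rack centre line, end plate face ~ y=.0025
    z=C[...,2]
    for nm,c,z0,z1 in [("ram",(0,.0747),.043,.053),("jar glass",(0,.154),float(sys.argv[2]),float(sys.argv[3]))]:
        m=(np.hypot(q[...,0]-c[0],q[...,1]-c[1])<.055)&(z>z0)&(z<z1)&((q[...,1]>.112) | (nm=="ram"));Q=q[m]
        print(n,nm,len(Q),"min",Q.min(0).round(4),"max",Q.max(0).round(4),"circ",circ(Q) if len(Q)>5 else 0)
E
python3 m.py a .09 .13
```

```text
t 10.0 pos [ 0.5551 -0.1388  0.1113] tool shift cm [ 6.13  0.12 -0.02] z-axis yaw 81.05 tilt [-8.e-04 -4.e-04 -1.e+00] j [   5.6   15.   -19.2    0.   -55.9 -104.5] F [ 0.5 -0.6 -3.4] open 0.0652
side ram 32 min [-0.0397  0.0336] max [0.005  0.1069] circ (array([2.62416863e-05, 7.57403552e-02]), np.float64(0.03827848872009497))
side jar glass 209 min [-0.034  0.152] max [0.0283 0.1903] circ (array([-0.00099972,  0.1556414 ]), np.float64(0.03127759868257212))
top ram 46 min [-0.037   0.0352] max [0.0192 0.1117] circ (array([0.0020731 , 0.07374684]), np.float64(0.037094615303076145))
top jar glass 47 min [-0.0307  0.1236] max [-0.0031  0.1862] circ (array([0.00284064, 0.15382926]), np.float64(0.03258640086105501))
```

View pics/side_a.png

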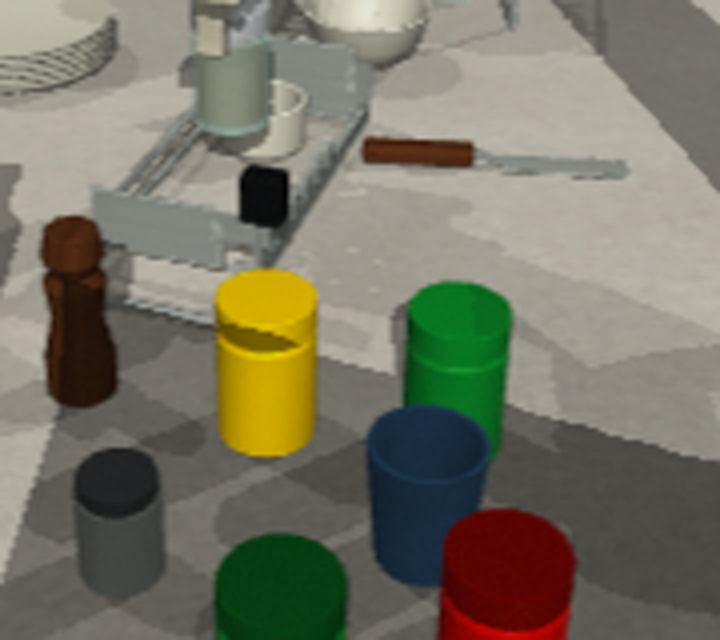

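Side view: the jar hangs beside the ramekin (crop px 232,90 and 280,120). Spacing is 80 mm in both views, a gap of about 7 mm. Lowering now.

Call:
{"op": "move_arm", "data": {
  "commands": [
    [[2,0,0,0],[2,0,0,0],[1,0,0,0],[0.6,0,0,0],[0.3,0,0,0],[0.2,0,0,0],[0.2,0,0,0],[0,0,0,0]]
  ]
}}

```text
clock: 10.9
tool_pos: [0.5554, -0.1386, 0.0485]
orientation: [-78.8, 90.0, 2.1]
force: [-0.7, 0.6, -3.9]
opening: 0.0655
```

Call:
{"op": "move_arm", "data": {
  "commands": [
    [[0.15,0,0,0],[0,0,0,0],[0,0,0,0]]
  ]
}}

```text
clock: 11.2
tool_pos: [0.5553, -0.1386, 0.0469]
orientation: [-88.0, 90.0, -7.1]
force: [1.1, -0.4, -3.6]
opening: 0.0656
```

Call:
{"op": "move_arm", "data": {
  "commands": [
    [[0.1,0,0,0],[0,0,0,0],[0,0,0,0]]
  ]
}}

```text
clock: 11.5
tool_pos: [0.5557, -0.1388, 0.0468]
orientation: [-95.2, 89.9, -14.3]
force: [-3.0, -0.2, 6.5]
opening: 0.0657
```

Contact with the board. Release and rise.

Call:
{"op": "move_arm", "data": {
  "commands": [
    [[0,0,0,0],[0,0,0,0],[0,0,0,0],[0,0,0,0],[0,0,0,0]]
  ],
  "jaw": 8.76
}}

```text
clock: 12.0
tool_pos: [0.5552, -0.1386, 0.0457]
orientation: [110.6, 90.0, -168.5]
force: [-0.1, -0.5, 0.1]
opening: 0.0874
```

Call:
{"op": "move_arm", "data": {
  "commands": [
    [[-0.5,0,0,0],[-2,0,0,0],[-3,0,0,0],[-4,0,0,0],[-4,0,0,0],[-1.5,0,0,0],[0,0,0,0]]
  ]
}}

```text
clock: 12.7
tool_pos: [0.5569, -0.1387, 0.1994]
orientation: [-81.8, 89.7, -0.9]
force: [-0.3, 0.2, -0.5]
opening: 0.0881
```

```bash
python3 m.py b .098 .112
```

```text
t 12.7 pos [ 0.5569 -0.1387  0.1994] tool shift cm [14.94  0.39 -0.07] z-axis yaw 80.9 tilt [ 6.e-03 -1.e-04 -1.e+00] j [   5.6   10.7  -12.4    0.   -66.5 -104.7] F [-0.3  0.2 -0.5] open 0.0881
side ram 36 min [-0.0407  0.0339] max [0.0047 0.1081] circ (array([0.00055738, 0.07673437]), np.float64(0.03867080035384253))
side jar glass 164 min [-0.0344  0.1234] max [0.0312 0.1891] circ (array([-0.0018723 ,  0.15820662]), np.float64(0.024607077963421566))
top ram 56 min [-0.038   0.0363] max [0.0327 0.127 ] circ (array([0.00179525, 0.07506336]), np.float64(0.03719655876341428))
top jar glass 238 min [-0.03    0.1217] max [0.0334 0.1861] circ (array([-0.00055849,  0.15356902]), np.float64(0.022683072800295818))
```

```bash
python3 -c "
from h import *
go([.4945,.0373,.20])"
```

```text
t 12.8 pos [ 0.555  -0.1385  0.1959] tool shift cm [-0.41  8.76 16.4 ] z-axis yaw 80.87 tilt [ 5.e-04  4.e-04 -1.e+00] j [   5.6   10.9  -12.6   -0.   -66.4 -104.7] F [ 0.1  0.5 -0.6] open 0.0878
```

Call:
{"op": "move_arm", "data": {
  "commands": [
    [[0,1.76,3.28,0],[0,1.75,3.28,0],[0,1.75,3.28,0],[0,1.75,3.28,0],[0,1.75,3.28,0],[0,0,0,0],[0,0,0,0],[0,0,0,0]]
  ],
  "jaw": 8
}}

```text
clock: 13.6
tool_pos: [0.4945, 0.0367, 0.195]
orientation: [126.0, 89.9, -153.1]
force: [-0.1, -0.4, -0.3]
opening: 0.0801
```

```bash
python3 -c "
from h import *
go([.4945,.0373,.047])"
```

```text
t 13.6 pos [0.4945 0.0367 0.195 ] tool shift cm [ 1.48e+01 -1.00e-02  7.00e-02] z-axis yaw 80.87 tilt [-1.4e-03 -7.0e-04 -1.0e+00] j [  27.     3.6  -21.4   -0.   -65.1 -126.1] F [-0.1 -0.4 -0.3] open 0.0801
```

Call:
{"op": "move_arm", "data": {
  "commands": [
    [[3,0,0,0],[3,0,0,0],[3,0,0,0],[2,0,0,0],[2,0,0,0],[1,0,0,0],[0.8,0,0,0],[0,0,0,0]]
  ]
}}

```text
clock: 14.4
tool_pos: [0.4944, 0.0366, 0.047]
orientation: [123.5, 89.9, -155.6]
force: [0.1, -0.7, 0.1]
opening: 0.08
```

Call:
{"op": "move_arm", "data": {
  "commands": [
    [[0,0,0,0],[0,0,0,0],[0,0,0,0],[0,0,0,0],[0,0,0,0],[0,0,0,0],[0,0,0,0],[0,0,0,0]]
  ],
  "jaw": 1.5
}}

```text
clock: 15.2
tool_pos: [0.4947, 0.0372, 0.0477]
orientation: [128.1, 90.0, -151.0]
force: [-0.4, -0.2, 0.6]
opening: 0.0236
```

Knob gripped (24 mm). Lift.

Call:
{"op": "move_arm", "data": {
  "commands": [
    [[-0.7,0,0,0],[-0.8,0,0,0],[-0.8,0,0,0],[-0.7,0,0,0],[0,0,0,0],[0,0,0,0]]
  ]
}}

```text
clock: 15.8
tool_pos: [0.4947, 0.0373, 0.078]
orientation: [-44.4, 90.0, 36.5]
force: [1.2, -0.7, -2.1]
opening: 0.024
```

Run:
```python
from h import *
go([.4947-.1196*.1573,.0372-.1196*.9876,.0777])
yaw=np.radians(-9.05)
for n in("side","top"):
    p,d=snapshot(n);C=cloud(n,d);q=rel(C,yaw,np.array([.5296,-.2904]));z=C[...,2]
    m=(abs(q[...,0])<.05)&(abs(q[...,1]-.318)<.02)&(z>.03)&(z<.13)
    Q=q[m];print(n,len(Q),"z",z[m].min().round(4),np.percentile(z[m],98).round(4),"y med",np.median(Q[:,1]).round(4))
    # comb teeth profile: height against y along x=-.075
    m=(abs(q[...,0]+.075)<.007)&(q[...,1]>.06)&(q[...,1]<.29)&(z>.012)&(z<.05)
    print([(round(float(b),3),round(float(np.percentile(z[m&(abs(q[...,1]-b)<.003)],90)),3)) for b in np.arange(.07,.28,.006) if (m&(abs(q[...,1]-b)<.003)).sum()>1])
    if n=="side": cv2.imwrite("pics/k.png",cv2.resize(p[160:250,190:300,::-1],None,fx=6,fy=6,interpolation=cv2.INTER_CUBIC))
```

```text
t 15.8 pos [0.4947 0.0373 0.078 ] tool shift cm [ 2.000e-02 -1.000e-02 -1.197e+01] z-axis yaw 80.88 tilt [ 5.e-04  4.e-04 -1.e+00] j [  27.    10.3  -30.7   -0.   -48.9 -126.2] F [ 1.2 -0.7 -2.1] open 0.024
side 461 z 0.0529 0.1052 y med 0.3204
[(0.076, 0.021), (0.088, 0.021), (0.094, 0.02), (0.1, 0.018), (0.112, 0.027), (0.118, 0.038), (0.124, 0.035), (0.13, 0.029), (0.136, 0.019), (0.148, 0.037), (0.154, 0.038), (0.16, 0.034), (0.166, 0.02), (0.172, 0.02), (0.178, 0.038), (0.184, 0.038), (0.19, 0.034), (0.196, 0.023), (0.202, 0.02), (0.214, 0.037), (0.22, 0.034), (0.226, 0.026), (0.238, 0.017), (0.244, 0.04), (0.25, 0.037), (0.256, 0.029), (0.262, 0.021), (0.268, 0.021), (0.274, 0.019)]Traceback (most recent call last):
  File "<stdin>", line 7, in <module>
    return umr_minimum(a, axis, None, out, keepdims, initial, where)
ValueError: zero-size array to reduction operation minimum which has no identity
```

View pics/k.png

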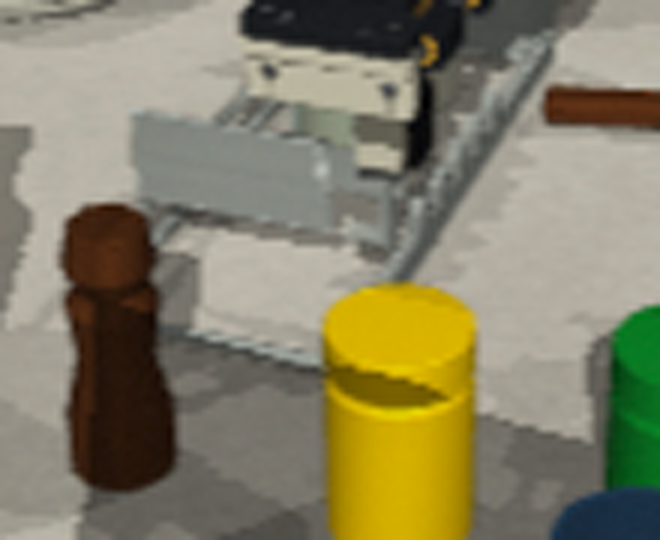

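The fence is lifted 30 mm (plate z 53–105 mm; crop px 235,175). The comb profile puts the 16 mm notch at y≈0.200 in my side-view frame, against the fence at 0.320, so the shift is 12.0 cm.

Call:
{"op": "move_arm", "data": {
  "commands": [
    [[0,0,-1.5,0],[0,0,-2,0],[0,0,-2.5,0],[0,0,-2.5,0],[0,0,-2,0],[0,0,-1.5,0],[0,0,0,0],[0,0,0,0]]
  ]
}}

```text
clock: 16.7
tool_pos: [0.4758, -0.0819, 0.0777]
orientation: [-97.0, 90.0, -16.2]
force: [1.6, -0.6, -2.0]
opening: 0.0241
```

Call:
{"op": "move_arm", "data": {
  "commands": [
    [[0.5,0,0,0],[0.5,0,0,0],[0.5,0,0,0],[0.4,0,0,0],[0,0,0,0],[0,0,0,0]]
  ]
}}

```text
clock: 17.3
tool_pos: [0.4759, -0.0811, 0.0587]
orientation: [-135.0, 90.0, -54.1]
force: [2.4, -0.2, -2.1]
opening: 0.0239
```

```bash
python3 -c "
from h import *
go([.4759,-.0810,.0477])"
```

```text
t 17.3 pos [ 0.4759 -0.0811  0.0587] tool shift cm [1.1  0.   0.01] z-axis yaw 80.9 tilt [ 0. -0. -1.] j [  13.7   10.6  -33.6    0.   -45.8 -112.8] F [ 2.4 -0.2 -2.1] open 0.0239
```

Call:
{"op": "move_arm", "data": {
  "commands": [
    [[0.4,0,0,0],[0.3,0,0,0],[0.2,0,0,0],[0,0,0,0],[0,0,0,0]]
  ]
}}

```text
clock: 17.8
tool_pos: [0.4759, -0.0813, 0.0498]
orientation: [-93.5, 90.0, -12.6]
force: [3.1, -0.3, -2.5]
opening: 0.0239
```

Call:
{"op": "move_arm", "data": {
  "commands": [
    [[0,0,0,0],[0,0,0,0],[0,0,0,0],[0,0,0,0],[0,0,0,0],[0,0,0,0]]
  ],
  "jaw": 5
}}

```text
clock: 18.4
tool_pos: [0.4756, -0.0813, 0.0498]
orientation: [107.7, 90.0, -171.4]
force: [-0.5, -0.2, 0.3]
opening: 0.0499
```

Call:
{"op": "move_arm", "data": {
  "commands": [
    [[-0.5,0,0,0],[-1.5,0,0,0],[-3,0,0,0],[-4,0,0,0],[-4,0,0,0],[-4,0,0,0],[0,0,0,0]]
  ]
}}

```text
clock: 19.1
tool_pos: [0.4788, -0.0813, 0.226]
orientation: [-78.4, 89.4, 2.5]
force: [0.5, -0.0, -0.9]
opening: 0.0501
```

Call:
{"op": "move_arm", "data": {
  "commands": [
    [[-2,4,0,0],[0,4,0,0],[0,0,4,0],[0,0,4,0],[0,0,4,0],[0,0,4,0],[0,0,4,0],[0,0,0,0]]
  ]
}}

```text
clock: 19.9
tool_pos: [0.429, 0.1323, 0.2394]
orientation: [83.8, 90.0, 164.8]
force: [0.5, -1.4, -0.2]
opening: 0.0498
```

```bash
cat >> m.py <<'E'
for n in("side","top"):
    p,d=snapshot(n);C=cloud(n,d);q=rel(C,yaw,np.array([.5296,-.2904]));z=C[...,2]
    m=(np.hypot(q[...,0]+.087,q[...,1]-.199)<.04)&(z>.07)&(z<.16);print(n,"knob",m.sum(),"ztop",np.percentile(z[m],[50,90,98]).round(4),"xy min",q[m].min(0),"max",q[m].max(0))
    m=(q[...,0]>.036)&(q[...,0]<.052)&(abs(q[...,1]-.199)<.015)&(z>.026)&(z<.1);print(n,"fence plate",m.sum(),"z",z[m].min() if m.any() else 0,z[m].max() if m.any() else 0,"y",np.median(q[m][:,1]))
E
python3 m.py c .098 .112
```

```text
t 19.9 pos [0.429  0.1323 0.2394] tool shift cm [ 18.94 -16.56 -24.84] z-axis yaw 81.05 tilt [-1.e-04  0.e+00 -1.e+00] j [  42.4   -3.1  -22.2   -0.   -70.9 -141.4] F [ 0.5 -1.4 -0.2] open 0.0498
side ram 24 min [-0.0328  0.0325] max [0.003  0.1094] circ (array([0.00253828, 0.07662902]), np.float64(0.03990600658235306))
side jar glass 162 min [-0.0335  0.1215] max [0.0309 0.19  ] circ (array([-0.0017465 ,  0.15748063]), np.float64(0.024741354215995326))
top ram 81 min [-0.0368  0.0356] max [0.0412 0.1123] circ (array([0.00192784, 0.07373451]), np.float64(0.03725593056349462))
top jar glass 276 min [-0.0294  0.1209] max [0.033  0.1862] circ (array([0.00157103, 0.15354258]), np.float64(0.023326699270672605))
side knob 165 ztop [0.0968 0.1129 0.1144] xy min [-0.10560825  0.19004657] max [-0.05023783  0.21401913]
side fence plate 60 z 0.026352068187300404 0.07641095439417589 y 0.20037525161822767
top knob 88 ztop [0.1105 0.115  0.1177] xy min [-0.10314414  0.18629212] max [-0.04785119  0.21004236]
top fence plate 4 z 0.06786515466132204 0.07985891490506236 y 0.1983722257685497
```

View pics/side_c.png

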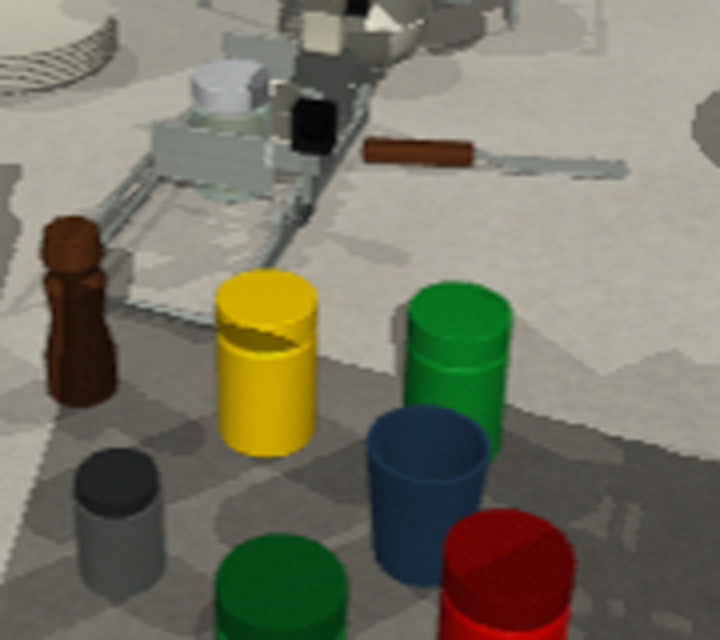

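View pics/top_c.png

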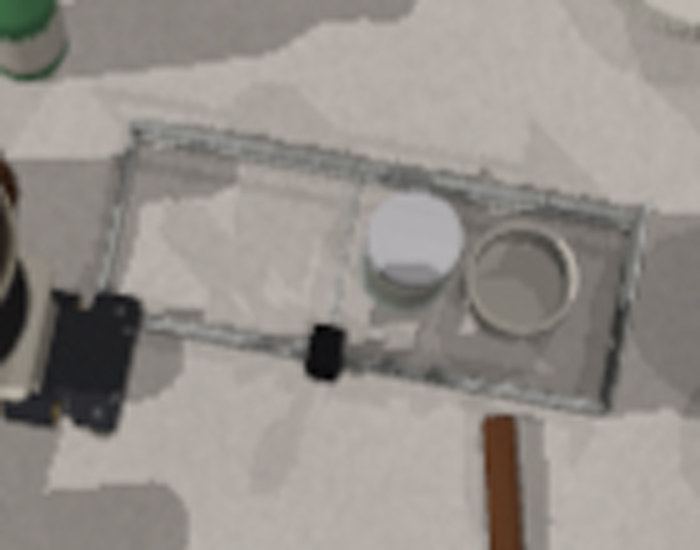

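The pictures show the jar upright between fence and ramekin (top_c px 415,240; ramekin 522,282), the fence across the bay, and the knob over the comb (325,350). One last numeric check of the fence height against the start, then hand in.

Run:
```python
from h import *
yaw=np.radians(-9.05)
for n in("side","top"):
    p,d=snapshot(n);a=np.load(f"{n}0.npz")["d"]
    for t,dd,y in(("before",a,.318),("now",d,.199)):
        C=cloud(n,dd);q=rel(C,yaw,np.array([.5296,-.2904]));z=C[...,2]
        m=(abs(q[...,0]+.087)<.012)&(abs(q[...,1]-y)<.009)&(z>.1)&(z<.14)
        k=(abs(q[...,0])<.04)&(abs(q[...,1]-y)<.008)&(z>.06)&(z<.09)
        print(n,t,"knob top",np.median(z[m]).round(4),m.sum(),"plate top",(np.percentile(z[k],97).round(4) if k.any() else None))
```

```text
side before knob top 0.113 27 plate top 0.0756
side now knob top 0.1133 22 plate top 0.0756
top before knob top 0.1116 37 plate top 0.0788
top now knob top 0.1115 37 plate top 0.0814
```

```bash
python3 -c "
from h import *
print(close_job())"
```

```text
the job is handed in; nothing more can be done
None
```

The job is done and handed in at about 20 s on the robot clock. No verdict was reported.

- **Jar:** The glass jar stands upright on the rack's centre line beside the ramekin, about 7 mm from it, and I let go of it. The ramekin had not moved, to within the camera noise.
- **Fence:** I lifted it by its knob out of the parking notch, moved it 120 mm to the notch at rack y = 16 mm (runner 64 mm), and released it. The next notch in (y = -16 mm) would run through the jar. The jar's far edge is about 9 to 10 mm from the fence.
- **Last checks:** The knob top reads 113 mm in the side view and 112 mm in the top view, the same as before the move, so the fence is fully home. The gripper is well clear of everything.
- **What disagreed:**
  - The reported TCP is about 31 mm lower than the real fingertips. My first grasp therefore closed in the air above the lid without touching anything, and I corrected for this afterwards.
  - The two cameras differ by about 2 to 3 mm along y, so I averaged them.
  - In the top view the fence plate's top edge reads 79 mm before and 81 mm after, from only a few pixels. The side view reads 75.6 mm both times.
- **Not measured:** I did not measure the other bystanders again. The last pictures show nothing visibly moved.

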